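Tuck the tool tray's retaining tab under its lip

TASK

Secure the tool tray on the counter: using only the fingertips, fold its upright yellow tab over the tools, press it down flat and push it forward by its bar until its free edge is tucked fully home beneath the dark wooden lip, so that it stays down by itself when you let go. Only touch and push the tab, gently: do not pinch or grip it, and leave the tools in the tray and everything else on the counter as they are, then draw the hand clear.

Things in the scene. Friction and masses are not known exactly. Their poses are not given: they have to be found in the camera images.
- tray: Shallow medium-brown wooden tool tray fixed to the counter, 140 mm (x) by 220 mm (y), walls 28 mm high and 6 mm thick, floor 6 mm thick. Origin: centre of its underside. Its own x axis points from the hinge wall (nearer the robot) to the lip wall (farther), y along the long side, z up; its yaw varies.
- hinge_line (a point): Middle of the tab's hinge axis, fixed on the tray at x = -64 mm, y = 0, z = 34 mm of the tray frame; the axis runs along the tray's y. Same axes as the tray.
- lip_edge (a point): Middle of the lower front edge of the dark wooden lip, at x = 42 mm, z = 42 mm of the tray frame. The lip is a ledge 4 mm thick (42 to 46 mm above the counter) and 96 mm wide in y, that overhangs towards the hinge; beneath it is a gap 20 mm deep, closed behind by an upright. Same axes as the tray.
- leaf (a joint): Fold angle of the yellow tab about the hinge, rad: 0 = folded over flat and level, towards the lip; about 1.2 to 1.7 = standing up, as it starts; range -0.04 to 1.95. A weak spring with friction (rest near 1.45; about 0.1 N m at flat) lifts the tab again if it is let go untucked. When tucked and let go it rests up against the lip at about 0.05.
- tab (a joint): How far the tab has been pushed along its own length away from the hinge, on its two slots, m: 0 = drawn back (it starts within 2 mm of this), 0.022 = stop. Friction about 2 N, it stays where it is left. Drawn back, the edge of the flat tab lies 5 mm short of the lip; at the stop it is 17 mm beneath it. If it is pushed out before it is flat, the edge lands on top of the lip.
- tab_edge (a point): Middle of the tab's free edge, half-way through its thickness. The tab is a yellow plate 76 mm wide (tray y) and 4 mm thick, its free edge 101 mm from the hinge axis when drawn back; its mid-plane passes through the hinge axis, so flat its top is 36 mm above the counter. Axes: x along the tab from hinge to free edge, y as the tray's, z out of the face that looks up when folded (towards the robot while it stands up).
- push_bar (a point): Middle of the top of the yellow push bar, a rib on the tab's upper face: 6 mm thick along the tab, 60 mm long across it, 8 mm high above the face; its centre is 66 mm from the hinge axis when drawn back. A fingertip pressed on the face between hinge and bar pushes against it. Axes as tab_edge.
- needle_tool: Pin tool with grey ribbed grip, 110 mm long, 13 mm high, lying in the tray along its y, near the hinge wall; origin at the centre of its underside. A bystander: leave it.
- loop_tool_a: Double-ended loop tool, 177 mm long, 10 mm high, lying along the middle of the tray; origin at the centre of its underside. A bystander: leave it.
- curved_tool: Curved grey wooden modelling tool, 174 mm long, 11 mm high, lying in the tray near the lip wall; origin at the centre of its underside. A bystander: leave it.
- green_bowl: Green glazed bowl, 125 mm across, 69 mm high, on the right; origin at the centre of its underside. A bystander: leave it.
- clay_lump: Lump of pale clay, 36 x 52 x 20 mm, at the front right; origin at the centre of its underside. A bystander: leave it.
- water_pot: Pale glazed pot, 68 mm across, 63 mm high, on the left; origin at the centre of its underside. A bystander: leave it.
- masking_tape: Roll of tape lying flat, 96 mm across, 25 mm high, on the right; origin at the centre of its underside. A bystander: leave it.
- slip_bottle: White squeeze bottle with red nozzle, 41 mm across, 112 mm high, at the far left; origin at the centre of its underside. A bystander: leave it.

How it is judged:
By the outcome, as a careful person would: the job done as asked, in the order asked, and still so for the second after the job is handed in, with the robot touching nothing.
It also fails if it takes over 40 s, if anything falls off the work surface, if the arm or the gripper's body presses on something with over 40 N, if the wrist force passes 120 N, or if a joint passes its speed limit or range.

ROBOT

A 6-joint arm with a two-finger parallel gripper is mounted at the origin on a cart in front of the work surface, level with it; the furniture and walls round the work are solid. World frame = base frame: x ahead of the robot, y to its left, z up, the work surface at z = 0. Lengths are in mm, angles in rad, forces in N, time in s.
With the tool pointing down it reaches from about 325 to 875 mm from the base axis. Payload 4.4 kg.
Tool frame: the origin (TCP) lies at the very end of the fingers, on their centre line; the grasp point (between the pads) lies r.grip_depth behind it (r.grip_depth is the distance from the TCP to the grasp point, in mm); y points along the fingers, z is the direction in which the jaws open and shut, and the axes are right-handed (so a half turn about y gives the same grasp; the last joint's range is limited). The gripper opens to 85 mm and grips with 20 to 120 N. Pads are 22 mm wide; open, the fingers measure 114 mm over their backs; the gripper's body (76 mm by 85 mm) begins 54 mm behind the grasp point. The pads swing forward as they close: fully open they stand 13 mm farther back than shut.
Start: joints at [-1.476, 0.207, 1.542, -0, 1.393, -0.15], TCP at [139.345, -557.862, 231.282] pointing down, gripper open.
Joint ranges: [-2.73, 2.73], [-0.86, 2.22], [0.23, 2.46], [-1.11, 4.25], [0.08, 2.63], [-2.82, 2.82]. Speed limits (rad/s): [2.79, 2.79, 3.14, 3.14, 3.14, 3.14].

INTERFACE

Orientations are given as a rotation vector (axis times angle).
In Python, from workcell import r gives the robot as it stands.
- The arm moves only by the tool drive_tool, never from a script. Its argument "increments" is a list of rows, each a list of 7 numbers: the turn, a rotation vector about the world's x, y, z in degrees, then the shift along the world's x, y, z in m, then the opening in per cent of the stroke, from 0 (shut) to 100 (fully open). In form: [[wx, wy, wz, tx, ty, tz, fingers], ...]. A call has 1 to 8 rows; each row is the pose to reach, as a shift and turn from the pose measured when the call began; what a row does not reach only later rows make up. A row lasts 1/10 s, in which the tool goes at most 50 mm and 8.59 degrees, less where a joint would pass 70% of its speed; a pose out of reach is approached as far as the arm can. A call with a gripper value outside its range is refused whole. The fingers move at their own pace and stop on an object; "squeeze" is the grip in N (left out, the last holds). Time passes only in rows, so rows that repeat a pose let the fingers close. It gives the time, the measured TCP pose, the force and the opening at its end, in the units of the state.
- r.get_obs(): the state, without advancing time (a new reading comes with each control period).
- r.camera(name): name is "scene" or "top" or "wrist"; returns the picture (384x512x3 uint8, red, green, blue); there is no depth.
- r.calibration(name): a dict with "intrinsics" (3x3 intrinsics, pixels), "pose" (4x4, takes a point from camera to world coordinates); the wrist camera has in their place "T_tool_cam" (4x4, takes a point from camera to tool coordinates, whose origin is the TCP and whose axes are the tool frame's). Camera axes: x right, y down, z forward; pixel columns grow to the right and rows downward; lengths in mm; the calibration is good to about 2 mm. The wrist camera is an equidistant fisheye: a pixel r from the principal point sees the ray r / f radians off the axis. A picture is of the moment at which its call begins: read the wrist's pose just before it. calibration takes no time and is no camera call.
- r.hand_in(): hands the job in, once; it reports no verdict.
The state is a dict: "time_s": time; "joint_positions": joint angles; "qd": joint speeds; "effort": joint torques, N m; "tool_pos": TCP position; "tcp_rot": TCP orientation; "force": force on the tool from outside, world axes, zero at the start; "torque": the same for the moment, N m; "opening": finger opening in mm.
Only numpy, scipy, OpenCV 4.12 (cv2) and the standard library are available. Lean on these libraries where they do the work, as an engineer would, in place of code of your own. Each camera call takes 0.05 s, during which the arm holds its last target.

## Working session

There is one attempt and no reset: what is moved stays moved. The work goes in short steps, Python scripts to look and compute and a tool call to move; the robot and the scene stay as the last step left them, time stands still between calls to the robot, and variables do not carry over. Pictures are saved under pics/ and viewed, and the job is handed in when it is done.

Besides the shell and the picture viewer there is one more tool, called after "Request:" as name(argument=value, ...) on one line, values as JSON. drive_tool: Moves the arm, as the interface text tells. Its arguments: {"type":"object","properties":{"increments":{"type":"array","items":{"type":"array","items":{"type":"number"}}},"squeeze":{"type":"number"}},"required":["increments"]}

```bash
mkdir -p pics; ls
python3 - <<'E'
from workcell import r
import cv2,json
o=r.get_obs();print(o, r.grip_depth)
for n in("scene","top"):
    im=r.camera(n);cv2.imwrite(f"pics/{n}0.png",im[:,:,::-1]);c=r.calibration(n);print(n,c)
print(r.calibration("wrist"))
E
```

```text
pics
{'time_s': 0.0, 'joint_positions': array([-1.47650998e+00,  2.07467068e-01,  1.54294091e+00,  1.23590350e-05,
        1.39352335e+00, -1.50476469e-01]), 'qd': array([-0.00084788, -0.00047308, -0.00029566, -0.00031059, -0.00084979,
        0.00215522]), 'effort': array([ 7.36707898e-04, -3.83038330e+01, -2.91594994e+01, -1.82447129e-04,
        1.05617681e-02,  6.63740295e-06]), 'tool_pos': array([ 139.27134052, -557.09755046,  230.10524098]), 'tcp_rot': array([-0.25713544,  2.09374718, -2.08882217]), 'force': array([-0.33670993, -0.4735607 ,  0.36698317]), 'torque': array([0.04395173, 0.00321879, 0.00088227]), 'opening': 85.39248157600926} 18.700000000000003
scene {'intrinsics': array([[408.0102143 ,   0.        , 245.5332573 ],
       [  0.        , 408.0102143 , 196.61223766],
       [  0.        ,   0.        ,   1.        ]]), 'pose': array([[ 6.70434267e-01, -3.65858257e-01,  6.45496420e-01,
        -3.71919417e+02],
       [-7.41805461e-01, -3.12251374e-01,  5.93484403e-01,
        -9.73504514e+02],
       [-1.55740255e-02, -8.76725051e-01, -4.80739675e-01,
         7.2090
[... 447 characters left out ...]
],
       [-1.10121103e-02, -1.84856222e-01, -9.82703877e-01,
         1.01550749e+03],
       [ 0.00000000e+00,  0.00000000e+00,  0.00000000e+00,
         1.00000000e+00]])}
{'intrinsics': array([[297.31863964,   0.        , 260.52745219],
       [  0.        , 297.31863964, 190.00241072],
       [  0.        ,   0.        ,   1.        ]]), 'T_tool_cam': array([[ 8.97018353e-04,  9.61081927e-01,  2.76262057e-01,
        -6.97199339e+01],
       [-7.53515632e-04, -2.76261441e-01,  9.61082228e-01,
        -1.41947975e+02],
       [ 9.99999314e-01, -1.07027618e-03,  4.76378673e-04,
         7.47022399e-01],
       [ 0.00000000e+00,  0.00000000e+00,  0.00000000e+00,
         1.00000000e+00]])}
```

View pics/scene0.png

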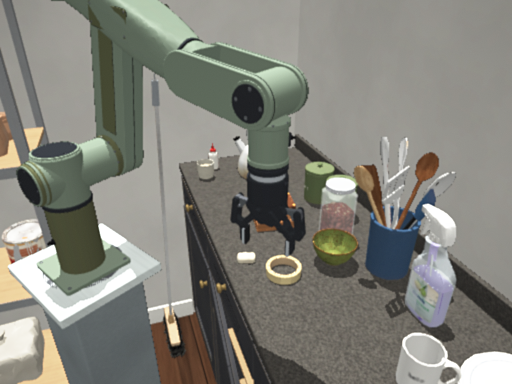

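View pics/top0.png

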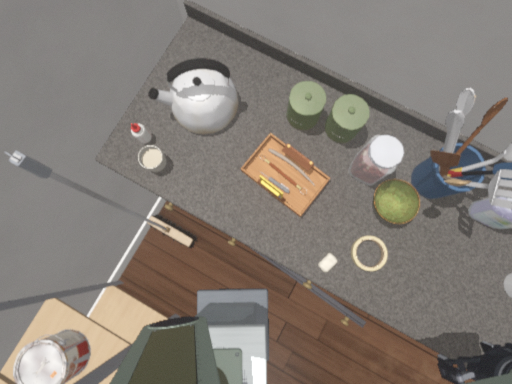

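The top view shows the tray at about px (286,174), the tab upright (yellow, about (272,188)) and the dark lip at (299,158). Next I'll enlarge this area and measure.

```bash
cat > h.py <<'E'
import numpy as np,cv2
from workcell import r
def ray(n,uv):
    c=r.calibration(n);P=c["pose"];d=np.linalg.inv(c["intrinsics"])@np.array([uv[0],uv[1],1.])
    return P[:3,3],P[:3,:3]@d
def onz(n,uv,z):
    o,d=ray(n,uv);return o+d*(z-o[2])/d[2]
def proj(n,p):
    c=r.calibration(n);P=c["pose"];q=P[:3,:3].T@(np.array(p,float)-P[:3,3]);q=c["intrinsics"]@q;return q[:2]/q[2]
E
python3 - <<'E'
import cv2,numpy as np
from h import *
im=cv2.imread("pics/top0.png");c=im[120:230,230:345];cv2.imwrite("pics/topz.png",cv2.resize(c,None,fx=5,fy=5,interpolation=cv2.INTER_CUBIC))
im=cv2.imread("pics/scene0.png");c=im[170:260,230:330];cv2.imwrite("pics/scz.png",cv2.resize(c,None,fx=6,fy=6,interpolation=cv2.INTER_CUBIC))
print(onz("top",(285,174),28))
E
```

```text
[ 566.96302916 -227.98457479   28.        ]
```

View pics/topz.png

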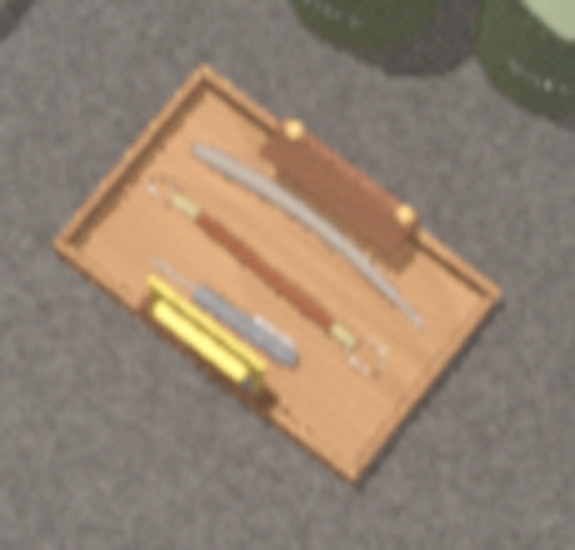

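View pics/scz.png

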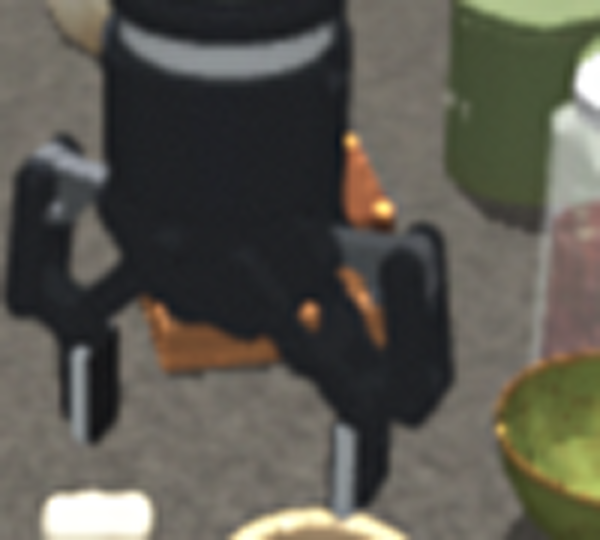

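The zoomed top view gives the tray's rim corners at about (203,67), (500,292), (353,480) and (57,242). The lip is on the upper-right wall and the tab stands near the lower-left wall.

Run:
```python
from h import *
C=[(203,67),(500,292),(353,480),(57,242)]
W=np.array([onz("top",(u/5+230-.4,v/5+120-.4),28) for u,v in C]);print(W.round(1))
c=W.mean(0);x=(W[0]+W[1]-W[2]-W[3])[:2];print(c,np.degrees(np.arctan2(x[1],x[0])))
for a,b in((0,1),(1,2),(2,3),(3,0)):print(np.linalg.norm(W[a]-W[b]))
y=(W[0]+W[3]-W[1]-W[2])[:2];print(np.degrees(np.arctan2(y[1],y[0]))-90)
from scipy.spatial.transform import Rotation as R
print(R.from_rotvec(r.get_obs()["tcp_rot"]).as_matrix().round(3))
```

```text
[[ 691.3 -188.7   28. ]
 [ 552.5 -355.1   28. ]
 [ 446.4 -266.6   28. ]
 [ 587.4 -101.7   28. ]]
[ 569.40374846 -228.03403483   28.        ] -39.880927149842144
216.78794761884066
138.1840151582501
217.03405747805814
135.47589209155393
-40.18559281648584
[[-0.97  -0.     0.242]
 [-0.242  0.002 -0.97 ]
 [-0.    -1.    -0.002]]
```

The tray centre is about (569,-228) with yaw about -40°. I'll shut the fingers and swing over to a vantage point behind the tab.

Request:
drive_tool(increments=[[0,0,9,0.04,0.05,0.03,0],[0,0,18,0.08,0.1,0.05,0],[0,0,27,0.12,0.15,0.05,0],[0,0,36,0.16,0.2,0.05,0],[0,0,45,0.2,0.25,0.05,0],[0,0,54,0.24,0.3,0.05,0],[0,0,62,0.28,0.35,0.05,0],[0,0,68,0.32,0.4,0.05,0]])

```text
time_s: 0.9
tool_pos: [384.8, -249.2, 279.4]
tcp_rot: [-1.144, 1.309, -1.306]
force: [1.3, -0.9, -0.3]
opening: 0.0
```

```bash
cat >> h.py <<'E'
from scipy.spatial.transform import Rotation as R
TC=np.array([569.4,-228.,0]);YAW=-40.
def state():
    o=r.get_obs();M=R.from_rotvec(o["tcp_rot"]).as_matrix();return o,M
def totray(p):
    return R.from_euler('z',-YAW,degrees=True).apply(np.array(p)-TC)
def fromtray(p):
    return R.from_euler('z',YAW,degrees=True).apply(np.array(p))+TC
def plan(p,tilt):
    # tip at tray p, tool x=+tray x, tool pointing dir = down tilted toward +tray x by tilt deg
    o,M=state();t=np.radians(tilt)
    y=np.array([np.sin(t),0,-np.cos(t)]);x=np.array([np.cos(t),0,np.sin(t)]);z=np.cross(x,y)
    T=R.from_euler('z',YAW,degrees=True).as_matrix()@np.column_stack([x,y,z])
    w=np.degrees(R.from_matrix(T@M.T).as_rotvec());s=(fromtray(p)-o["tool_pos"])/1000
    print("t",round(o["time_s"],2),"tray now",totray(o["tool_pos"]).round(1),"turn",w.round(1),"shift",s.round(4),"F",o["force"].round(1))
E
python3 - <<'E'
from h import *
o,M=state();print(M.round(2),o["joint_positions"].round(2));plan((-130,0,200),0);plan((-130,0,200),30)
E
```

```text
[[-0.13 -0.    0.99]
 [-0.99  0.   -0.13]
 [-0.   -1.   -0.  ]] [-0.76 -0.08  1.75 -0.    1.48 -0.63]
t 0.9 tray now [-127.8 -134.9  279.4] turn [ 0.  -0.1 57.7] shift [ 0.085   0.1047 -0.0794] F [ 1.3 -0.9 -0.3]
t 0.9 tray now [-127.8 -134.9  279.4] turn [-29.1 -11.4  56.3] shift [ 0.085   0.1047 -0.0794] F [ 1.3 -0.9 -0.3]
```

Request:
drive_tool(increments=[[-4,-2,8,0.02,0.02,-0.01,0],[-8,-3,16,0.04,0.04,-0.02,0],[-12,-5,24,0.06,0.06,-0.03,0],[-16,-6,32,0.07,0.08,-0.04,0],[-20,-8,40,0.085,0.105,-0.06,0],[-24,-10,48,0.085,0.105,-0.08,0],[-29,-11,56,0.085,0.105,-0.08,0],[-29,-11,56,0.085,0.105,-0.08,0]])

```text
time_s: 1.7
tool_pos: [467.6, -142.5, 196.5]
tcp_rot: [-1.653, 0.153, -0.942]
force: [0.6, -0.1, 0.3]
opening: -0.1
```

Run:
```python
from h import *
plan((-130,0,200),30);print(r.get_obs()["joint_positions"].round(2))
np.savez("w1.npz",p=r.get_obs()["tool_pos"],M=state()[1])
for n in("wrist","scene","top"):
    im=r.camera(n)[:,:,::-1];cv2.imwrite(f"pics/{n}1.png",im)
im=cv2.imread("pics/scene1.png");cv2.imwrite("pics/scz1.png",cv2.resize(im[150:260,200:330],None,fx=5,fy=5,interpolation=cv2.INTER_CUBIC))
```

```text
t 1.7 tray now [-1.329e+02  1.000e-01  1.965e+02] turn [ 0.  -0.6  0.1] shift [ 0.0022 -0.0019  0.0035] F [ 0.6 -0.1  0.3]
[-0.36 -0.22  2.13 -0.25  0.76 -1.09]
```

View pics/wrist1.png

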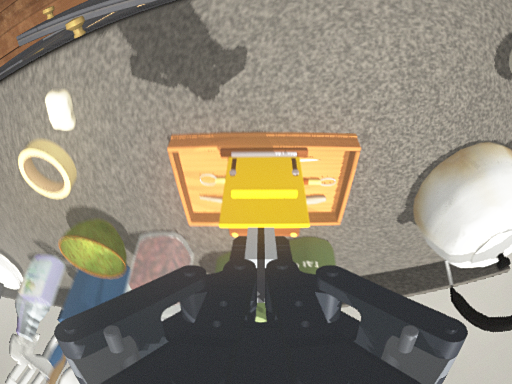

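View pics/scz1.png

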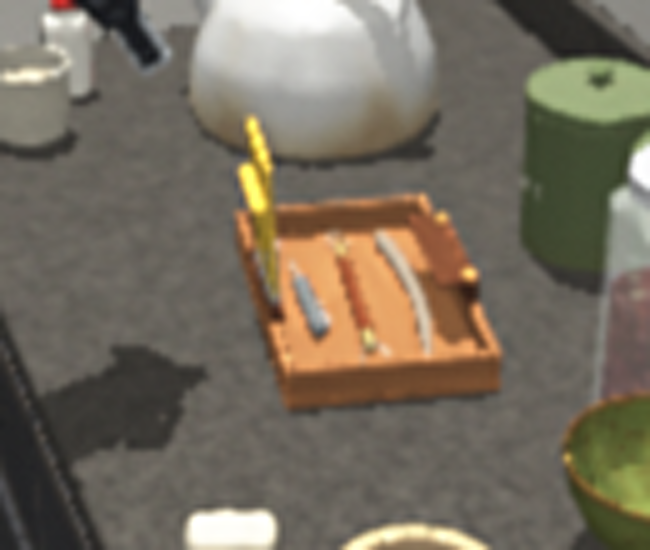

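The wrist view shows the tray's rim corners at about (168,135), (358,135), (190,226) and (343,222). The tab's free edge runs (220,227) to (309,227) and the bar is at y≈194. I'll measure both with the wrist and scene cameras.

```bash
cat >> h.py <<'E'
def wray(uv,p,M):
    c=r.calibration("wrist");K=c["intrinsics"];T=c["T_tool_cam"]
    d=np.array([uv[0]-K[0,2],uv[1]-K[1,2]]);q=np.linalg.norm(d);a=q/K[0,0]
    v=np.array([*(d/q*np.sin(a)),np.cos(a)]);return p+M@T[:3,3],M@T[:3,:3]@v
def tri(r1,r2):
    (a,u),(b,v)=r1,r2;s=np.linalg.lstsq(np.column_stack([u,-v]),b-a,rcond=None)[0];P=a+u*s[0];Q=b+v*s[1];return (P+Q)/2,np.linalg.norm(P-Q)
E
cat > m.py <<'E'
from h import *
f=np.load("w1.npz");p,M=f["p"],f["M"]
im=cv2.imread("pics/wrist1.png");cv2.imwrite("pics/wz1.png",cv2.resize(im[120:250,155:375],None,fx=3.6,fy=3.6,interpolation=cv2.INTER_CUBIC))
for n in("wrist1","scene1","top1"):
    hsv=cv2.cvtColor(cv2.imread(f"pics/{n}.png"),cv2.COLOR_BGR2HSV);m=cv2.inRange(hsv,(23,140,100),(34,255,255))
    k,l,s,c=cv2.connectedComponentsWithStats(m);
    for i in range(1,k):
        if s[i,4]>25:
            ys,xs=np.where(l==i);print(n,s[i],cv2.boxPoints(cv2.minAreaRect(np.column_stack([xs,ys]).astype(np.float32))).round(1).tolist())
for uv in((168,135),(358,135),(188,226),(345,222)):
    o,d=wray(uv,p,M);print("rim",totray(o+d*(28-o[2])/d[2]).round(1))
E
python3 m.py
```

```text
wrist1 [ 218  158   92   70 5394] [[218.0, 158.0], [309.0, 158.0], [309.0, 227.0], [218.0, 227.0]]
rim [ -85.6 -102.5   28. ]
rim [-86.3 103.1  28. ]
rim [  74.6 -108.4   28. ]
rim [ 64.2 118.5  28. ]
```

View pics/wz1.png

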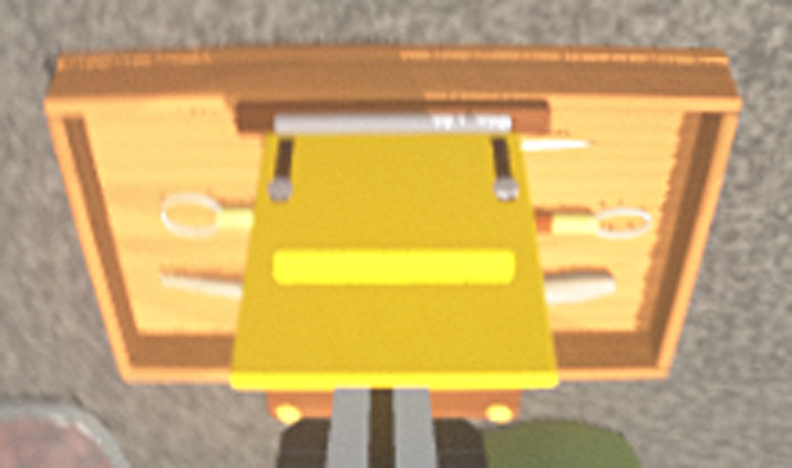

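Zoomed, the rim corners are at (47,100), (740,103), (123,380) and (668,375), the hinge rod at (275-512,123), and the free edge's top side runs (232,388) to (557,385). I'll recompute.

```bash
cat > m2.py <<'E'
from h import *
f=np.load("w1.npz");p,M=f["p"],f["M"]
z=lambda u,v:((u+.5)/3.6+155-.5,(v+.5)/3.6+120-.5)
for uv in((47,100),(740,103),(123,380),(668,375)):
    o,d=wray(z(*uv),p,M);print("rim",totray(o+d*(28-o[2])/d[2]).round(1))
for uv in((275,123),(512,123)):
    o,d=wray(z(*uv),p,M);print("rod",totray(o+d*(36-o[2])/d[2]).round(1))
for n,uv,y in(("edgeL",(232,375),-38),("edgeR",(557,372),38),("barL",(274,266),-30),("barR",(515,266),30)):
    o,d=wray(z(*uv),p,M);a=totray(o);b=totray(o+d);d=b-a;q=a+d*(y-a[1])/d[1];print(n,q.round(1))
    print("  tri heights scene?")
print("lens",totray(p+M@r.calibration("wrist")["T_tool_cam"][:3,3]))
# predicted angle from edge mid: ray to mid edge intersect circle radius 101 about hinge in tray xz
for n,uv,rad in(("edge",(394,374),101),("bar",(394,266),66.)):
    o,d=wray(z(*uv),p,M);a=totray(o);d=totray(o+d)-a
    for H in((-64,34),(-66,34)):
        h=np.array(H);t=np.linspace(50,400,200001);X=a[None]+t[:,None]*d/np.linalg.norm(d)
        e=np.hypot(X[:,0]-h[0],X[:,2]-h[1])-(rad if n=="edge" else np.hypot(66,10))
        i=np.where(np.diff(np.sign(e)))[0]
        for k in i: print(n,H,X[k].round(1),"theta",np.degrees(np.arctan2(X[k,2]-h[1],X[k,0]-h[0])).round(1))
E
python3 m2.py
python3 - <<'E'
from h import *
f=np.load("w1.npz")
for th in(80,90):
    t=np.radians(th)
    for rr,nn,y in((101,2,38),(101,2,-38),(66,10,30),(66,10,-30)):
        q=(-64+rr*np.cos(t)-nn*np.sin(t),y,34+rr*np.sin(t)+nn*np.cos(t))
        u=proj("scene",fromtray(q));v=proj("top",fromtray(q));print(th,rr,y,((u-[200,150])*5).round(0),((v-[230,120])*5).round(0))
E
```

```text
rim [ -68.6 -106.4   28. ]
rim [-68.4 109.6  28. ]
rim [  72.6 -106.8   28. ]
rim [ 68.2 112.1  28. ]
rod [-64.5 -33.9  36. ]
rod [-64.8  36.8  36. ]
edgeL [-58.2 -38.  125.9]
  tri heights scene?
edgeR [-75.8  38.  138.5]
  tri heights scene?
barL [-61.  -30.   91.7]
  tri heights scene?
barR [-81.9  30.  111.4]
  tri heights scene?
lens [-263.68014147    0.31990119  285.3576715 ]
edge (-64, 34) [-70.6   1.5 134.8] theta 93.7
edge (-64, 34) [35.3  2.1 52.2] theta 10.4
edge (-66, 34) [-70.7   1.5 134.9] theta 92.7
edge (-66, 34) [33.   2.1 54.1] theta 11.5
bar (-64, 34) [-70.3   1.5 100.5] theta 95.5
bar (-64, 34) [ 2.7  1.9 30.6] theta -2.9
bar (-66, 34) [-70.5   1.5 100.6] theta 93.9
bar (-66, 34) [ 0.7  1.9 32.5] theta -1.3
80 101 38 [279. 118.] [172. 246.]
80 101 -38 [298. 169.] [289. 337.]
80 66 30 [260. 169.] [167. 290.]
80 66 -30 [274. 211.] [256. 360.]
90 101 38 [253. 118.] [151. 272.]
90 101 -38 [270. 170.] [267. 363.]
90 66 30 [243. 172.] [153. 307.]
90 66 -30 [256. 213.] [242. 377.]
```

The measurements agree: the tab stands at about 90°, and the tray frame is good to about 2 mm. Next I'll work out a fold path with the fingertip's leading edge held at r≈47 mm on the face, between hinge and bar.

```bash
cat >> h.py <<'E'
def tipfor(th,rr,tilt,gap=0,y=1.):
    a=np.radians(th);t=np.radians(tilt);n=2+gap
    s=11 if th>=tilt-.01 else -11
    return np.array([-64+rr*np.cos(a)-n*np.sin(a)-11*np.cos(t),y,34+rr*np.sin(a)+n*np.cos(a)-11*np.sin(t)])
def rows(L):
    for th,rr,tilt,gap in L:
        print(th,tilt,end=' ');plan(tipfor(th,rr,tilt,gap),tilt)
E
python3 - <<'E'
from h import *
rows([(90,47,45,25),(90,47,45,12),(90,47,45,5)])
E
```

```text
90 45 t 1.85 tray now [-131.1   -0.   198.6] turn [ -9.8 -11.9   0.5] shift [ 0.0254 -0.02   -0.1253] F [0.5 0.3 0.3]
90 45 t 1.85 tray now [-131.1   -0.   198.6] turn [ -9.8 -11.9   0.5] shift [ 0.0354 -0.0284 -0.1253] F [0.5 0.3 0.3]
90 45 t 1.85 tray now [-131.1   -0.   198.6] turn [ -9.8 -11.9   0.5] shift [ 0.0408 -0.0329 -0.1253] F [0.5 0.3 0.3]
```

Request:
drive_tool(increments=[[-3,-4,0,0,0,-0.03,0],[-6,-8,0,0,0,-0.06,0],[-10,-12,0.5,0,0,-0.09,0],[-10,-12,0.5,0.005,-0.005,-0.12,0],[-10,-12,0.5,0.015,-0.012,-0.125,0],[-10,-12,0.5,0.025,-0.02,-0.125,0],[-10,-12,0.5,0.025,-0.02,-0.125,0]])

```text
time_s: 2.55
tool_pos: [495.2, -169.8, 101.3]
tcp_rot: [-1.682, -0.049, -1.116]
force: [-0.1, -0.9, 0.8]
opening: -0.3
```

Run:
```python
from h import *
o,M=state();np.savez("w2.npz",p=o["tool_pos"],M=M)
print(o["joint_positions"].round(2))
rows([(90,47,45,0),(85,47,43,0),(80,47,41,0),(75,47,39,0),(70,47,37,0),(65,47,35,0),(60,47,33,0)])
for n in("wrist","scene"):
    im=r.camera(n)[:,:,::-1];cv2.imwrite(f"pics/{n}2.png",im)
    im=im[60:300,100:420] if n=="wrist" else im[150:260,200:330]
    cv2.imwrite(f"pics/{n}2z.png",cv2.resize(im,None,fx=2.4 if n=="wrist" else 5,fy=2.4 if n=="wrist" else 5,interpolation=cv2.INTER_CUBIC))
```

```text
[-0.36  0.03  2.28 -1.11  0.24 -0.23]
90 45 t 2.55 tray now [-94.3  -3.2 101.3] turn [-1.5 -1.4 -0.3] shift [ 0.0184 -0.01   -0.0281] F [-0.1 -0.9  0.8]
85 43 t 2.55 tray now [-94.3  -3.2 101.3] turn [-0.2  0.2 -0.3] shift [ 0.0213 -0.0125 -0.0278] F [-0.1 -0.9  0.8]
80 41 t 2.55 tray now [-94.3  -3.2 101.3] turn [ 1.1  1.7 -0.3] shift [ 0.0242 -0.0149 -0.0279] F [-0.1 -0.9  0.8]
75 39 t 2.55 tray now [-94.3  -3.2 101.3] turn [ 2.4  3.2 -0.3] shift [ 0.0272 -0.0174 -0.0283] F [-0.1 -0.9  0.8]
70 37 t 2.55 tray now [-94.3  -3.2 101.3] turn [ 3.7  4.8 -0.3] shift [ 0.03   -0.0198 -0.0291] F [-0.1 -0.9  0.8]
65 35 t 2.55 tray now [-94.3  -3.2 101.3] turn [ 4.9  6.3 -0.3] shift [ 0.0328 -0.0221 -0.0302] F [-0.1 -0.9  0.8]
60 33 t 2.55 tray now [-94.3  -3.2 101.3] turn [ 6.2  7.8 -0.3] shift [ 0.0355 -0.0243 -0.0316] F [-0.1 -0.9  0.8]
```

View pics/wrist2z.png

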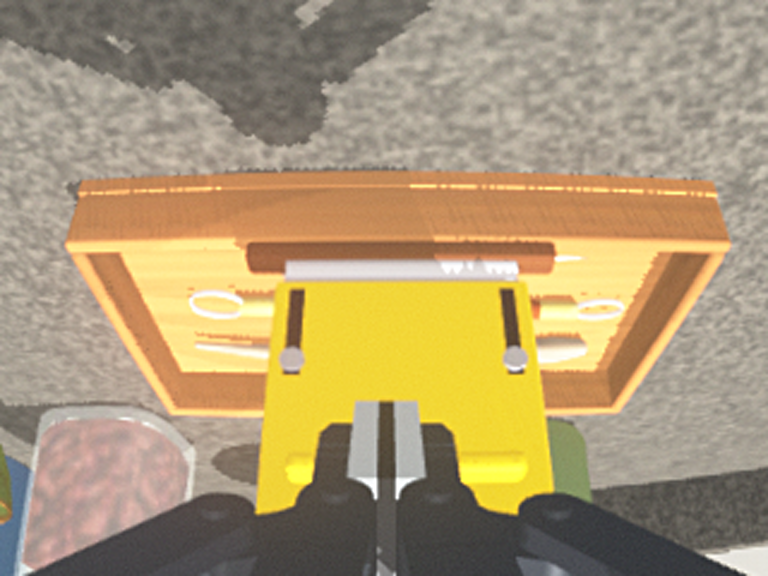

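View pics/scene2z.png

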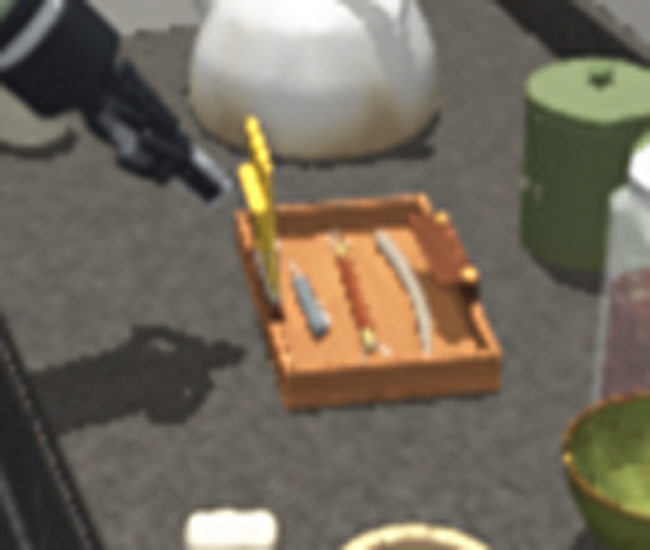

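The wrist views show the fingers centred on the tab with the bar just ahead. Joint 4 reached its limit at 45° tilt, so I'll use a smaller tilt, 27° tapering to 0°, with r=42.

Run:
```python
from h import *
rows([(90,42,27,14),(90,42,27,3)])
```

```text
90 27 t 2.65 tray now [-95.7  -3.1 101.4] turn [10.  12.5 -0.3] shift [ 0.0072 -0.0006 -0.0304] F [-0.2  0.2 -0.7]
90 27 t 2.65 tray now [-95.7  -3.1 101.4] turn [10.  12.5 -0.3] shift [ 0.0156 -0.0077 -0.0304] F [-0.2  0.2 -0.7]
```

Request:
drive_tool(increments=[[5,6,0,0,0.002,0,0],[10,12.5,0,0,0.003,-0.01,0],[10,12.5,0,0.003,0.002,-0.02,0],[10,12.5,0,0.007,0,-0.03,0],[10,12.5,0,0.007,0,-0.03,0],[10,12.5,0,0.007,0,-0.03,0]])

```text
time_s: 3.25
tool_pos: [501.1, -169.3, 72.1]
tcp_rot: [-1.637, 0.181, -0.906]
force: [0.6, -0.3, -0.1]
opening: -0.2
```

Run:
```python
from h import *
o,M=state();print(o["joint_positions"].round(2))
rows([(90,42,27,4)]+[(t,42,.3*t,0) for t in(90,84,78,72,66,60,54)])
im=r.camera("scene")[:,:,::-1]
cv2.imwrite(f"pics/s3z.png",cv2.resize(im[150:260,200:330],None,fx=5,fy=5,interpolation=cv2.INTER_CUBIC))
```

```text
[-0.41  0.12  2.12 -0.29  0.47 -1.06]
90 27 t 3.25 tray now [-90.1   1.   72.1] turn [ 0.1  0.  -0.3] shift [ 0.0079 -0.0066 -0.0011] F [ 0.6 -0.3 -0.1]
90 27.0 t 3.25 tray now [-90.1   1.   72.1] turn [ 0.1  0.  -0.3] shift [ 0.0109 -0.0092 -0.0011] F [ 0.6 -0.3 -0.1]
84 25.2 t 3.25 tray now [-90.1   1.   72.1] turn [ 1.3  1.4 -0.3] shift [ 0.0142 -0.0119 -0.0008] F [ 0.6 -0.3 -0.1]
78 23.4 t 3.25 tray now [-90.1   1.   72.1] turn [ 2.4  2.8 -0.3] shift [ 0.0174 -0.0146 -0.001 ] F [ 0.6 -0.3 -0.1]
72 21.599999999999998 t 3.25 tray now [-90.1   1.   72.1] turn [ 3.6  4.2 -0.3] shift [ 0.0206 -0.0173 -0.0016] F [ 0.6 -0.3 -0.1]
66 19.8 t 3.25 tray now [-90.1   1.   72.1] turn [ 4.7  5.6 -0.3] shift [ 0.0237 -0.0199 -0.0026] F [ 0.6 -0.3 -0.1]
60 18.0 t 3.25 tray now [-90.1   1.   72.1] turn [ 5.9  6.9 -0.3] shift [ 0.0267 -0.0224 -0.0041] F [ 0.6 -0.3 -0.1]
54 16.2 t 3.25 tray now [-90.1   1.   72.1] turn [ 7.   8.3 -0.3] shift [ 0.0295 -0.0248 -0.006 ] F [ 0.6 -0.3 -0.1]
```

View pics/s3z.png

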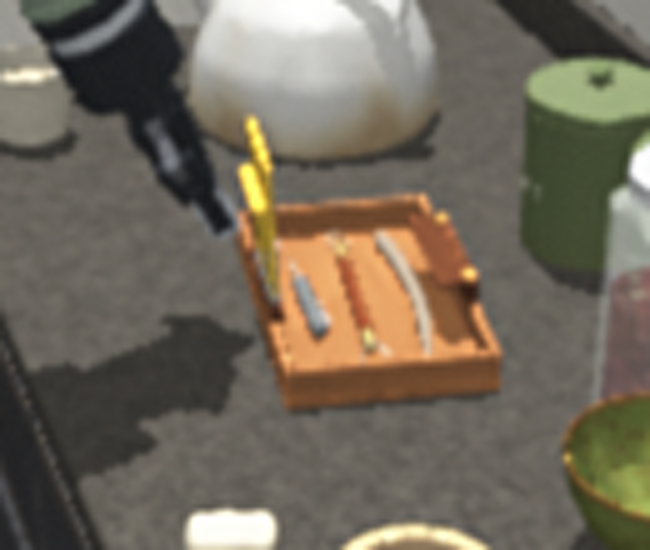

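The fingers now point at the face just below the bar. I'll begin the fold.

Request:
drive_tool(increments=[[0,0,0,0.008,-0.0066,-0.001,0],[0,0,0,0.011,-0.009,-0.001,0],[1.3,1.4,0,0.014,-0.012,-0.001,0],[2.4,2.8,0,0.0175,-0.0145,-0.001,0],[3.6,4.2,0,0.0205,-0.0175,-0.0015,0],[4.7,5.6,0,0.0235,-0.02,-0.0025,0],[5.9,6.9,0,0.0265,-0.0225,-0.004,0],[7,8.3,0,0.0295,-0.025,-0.006,0]])

```text
time_s: 4.1
tool_pos: [530.2, -194.1, 65.9]
tcp_rot: [-1.589, 0.331, -0.76]
force: [0.6, 0.5, 1.2]
opening: 0.1
```

Run:
```python
from h import *
o,M=state();print(o["joint_positions"].round(2))
rows([(t,42,.3*t,0) for t in(54,48,42,36,30,24,18,12)])
for n in("wrist","scene"):
    im=r.camera(n)[:,:,::-1];cv2.imwrite(f"pics/{n}4.png",im)
    im=im[60:300,100:420] if n=="wrist" else im[150:260,200:330]
    cv2.imwrite(f"pics/{n}4z.png",cv2.resize(im,None,fx=2.4 if n=="wrist" else 5,fy=2.4 if n=="wrist" else 5,interpolation=cv2.INTER_CUBIC))
```

```text
[-0.47  0.25  1.91 -0.1   0.71 -1.28]
54 16.2 t 4.1 tray now [-51.8   0.8  65.9] turn [-0.  -0.  -0.3] shift [ 0.0004 -0.      0.0002] F [0.6 0.5 1.2]
48 14.399999999999999 t 4.1 tray now [-51.8   0.8  65.9] turn [ 1.2  1.3 -0.3] shift [ 0.0031 -0.0023 -0.0021] F [0.6 0.5 1.2]
42 12.6 t 4.1 tray now [-51.8   0.8  65.9] turn [ 2.3  2.7 -0.3] shift [ 0.0055 -0.0043 -0.0047] F [0.6 0.5 1.2]
36 10.799999999999999 t 4.1 tray now [-51.8   0.8  65.9] turn [ 3.5  4.1 -0.3] shift [ 0.0077 -0.0061 -0.0077] F [0.6 0.5 1.2]
30 9.0 t 4.1 tray now [-51.8   0.8  65.9] turn [ 4.6  5.5 -0.3] shift [ 0.0096 -0.0077 -0.0109] F [0.6 0.5 1.2]
24 7.199999999999999 t 4.1 tray now [-51.8   0.8  65.9] turn [ 5.8  6.9 -0.3] shift [ 0.0112 -0.0091 -0.0144] F [0.6 0.5 1.2]
18 5.3999999999999995 t 4.1 tray now [-51.8   0.8  65.9] turn [ 6.9  8.3 -0.3] shift [ 0.0126 -0.0102 -0.0181] F [0.6 0.5 1.2]
12 3.5999999999999996 t 4.1 tray now [-51.8   0.8  65.9] turn [ 8.1  9.6 -0.3] shift [ 0.0136 -0.0111 -0.0219] F [0.6 0.5 1.2]
```

View pics/wrist4z.png

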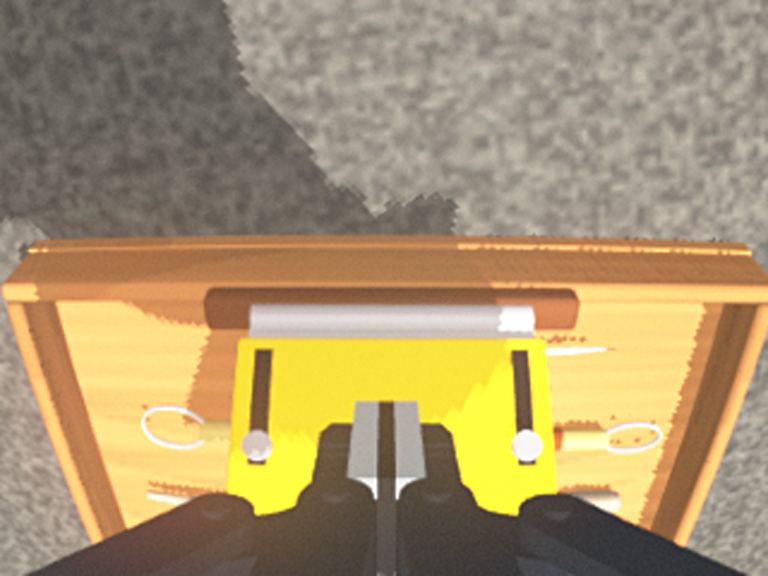

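View pics/scene4z.png

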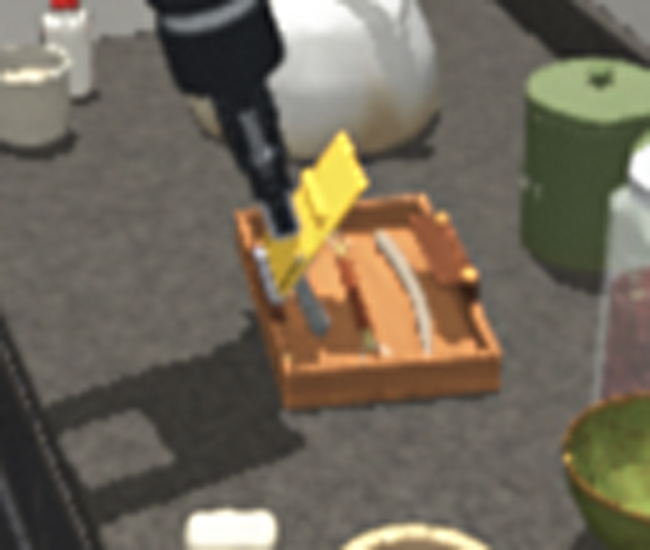

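The fold is working: the tab is at about 50°, still drawn back, with the pins at the same slot ends. I'll continue towards flat.

Request:
drive_tool(increments=[[1.2,1.3,0,0.003,-0.0025,-0.002,0],[2.3,2.7,0,0.0055,-0.0045,-0.0047,0],[3.5,4.1,0,0.0075,-0.006,-0.0077,0],[4.6,5.5,0,0.0095,-0.0077,-0.011,0],[5.8,6.9,0,0.011,-0.009,-0.0145,0],[6.9,8.3,0,0.0125,-0.01,-0.018,0],[8.1,9.6,0,0.0135,-0.011,-0.022,0],[8.1,9.6,0,0.0135,-0.011,-0.022,0]])

```text
time_s: 5.0
tool_pos: [544.4, -206.2, 43.7]
tcp_rot: [-1.523, 0.495, -0.593]
force: [-0.8, -0.6, 1.2]
opening: 0.2
```

Run:
```python
from h import *
o,M=state()
rows([(t,42,.3*t,0) for t in(12,8,4,0)]);rows([(0,42,0,-1),(0,42,0,-2)])
for n in("wrist","scene"):
    im=r.camera(n)[:,:,::-1];cv2.imwrite(f"pics/{n}5.png",im)
    im=im[60:300,100:420] if n=="wrist" else im[150:260,200:330]
    cv2.imwrite(f"pics/{n}5z.png",cv2.resize(im,None,fx=2.4 if n=="wrist" else 5,fy=2.4 if n=="wrist" else 5,interpolation=cv2.INTER_CUBIC))
```

```text
12 3.5999999999999996 t 5.0 tray now [-33.2   0.6  43.7] turn [ 0.   0.1 -0.3] shift [-0.0006  0.001   0.0003] F [-0.8 -0.6  1.2]
8 2.4 t 5.0 tray now [-33.2   0.6  43.7] turn [ 0.8  1.  -0.3] shift [-0.0001  0.0006 -0.0023] F [-0.8 -0.6  1.2]
4 1.2 t 5.0 tray now [-33.2   0.6  43.7] turn [ 1.6  2.  -0.3] shift [ 0.0002  0.0003 -0.005 ] F [-0.8 -0.6  1.2]
0 0.0 t 5.0 tray now [-33.2   0.6  43.7] turn [ 2.3  2.9 -0.3] shift [ 0.0004  0.0002 -0.0077] F [-0.8 -0.6  1.2]
0 0 t 5.0 tray now [-33.2   0.6  43.7] turn [ 2.3  2.9 -0.3] shift [ 0.0004  0.0002 -0.0087] F [-0.8 -0.6  1.2]
0 0 t 5.0 tray now [-33.2   0.6  43.7] turn [ 2.3  2.9 -0.3] shift [ 0.0004  0.0002 -0.0097] F [-0.8 -0.6  1.2]
```

View pics/wrist5z.png

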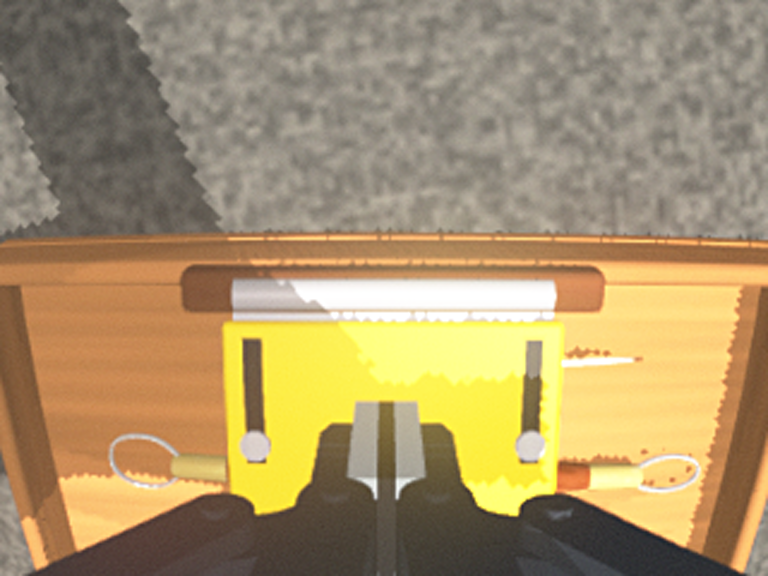

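View pics/scene5z.png

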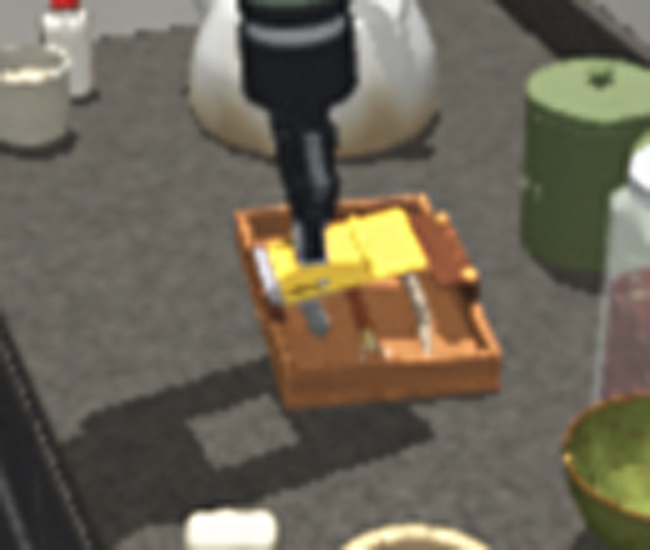

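The tab is at about 12° and still drawn back, the tools are undisturbed and the forces small. I'll press it flat.

Request:
drive_tool(increments=[[0.8,1,0,0,0,-0.0025,0],[1.6,2,0,0,0,-0.005,0],[2.3,2.9,0,0,0,-0.0075,0],[2.3,2.9,0,0,0,-0.009,0],[2.3,2.9,0,0,0,-0.01,0],[2.3,2.9,0,0,0,-0.011,0],[2.3,2.9,0,0,0,-0.011,0]])

```text
time_s: 5.8
tool_pos: [545.3, -206.7, 34.7]
tcp_rot: [-1.504, 0.54, -0.545]
force: [-0.6, -0.2, 8.9]
opening: 0.1
```

Run:
```python
from h import *
plan((-33,1,33),0)
for i in range(3):
  im=r.camera("scene")[:,:,::-1];print(r.get_obs()["force"].round(1),r.get_obs()["tool_pos"].round(1))
cv2.imwrite(f"pics/s6z.png",cv2.resize(im[150:260,200:330],None,fx=5,fy=5,interpolation=cv2.INTER_CUBIC))
```

```text
t 5.8 tray now [-32.1   0.8  34.7] turn [ 0.2  0.1 -0.3] shift [-0.0006  0.0007 -0.0017] F [-0.6 -0.2  8.9]
[-1.2 -0.7  9.3] [ 545.4 -206.7   34.8]
[-1.2 -0.2 10.2] [ 545.3 -206.7   34.7]
[-0.3 -0.8  9.8] [ 545.3 -206.7   34.8]
```

View pics/s6z.png

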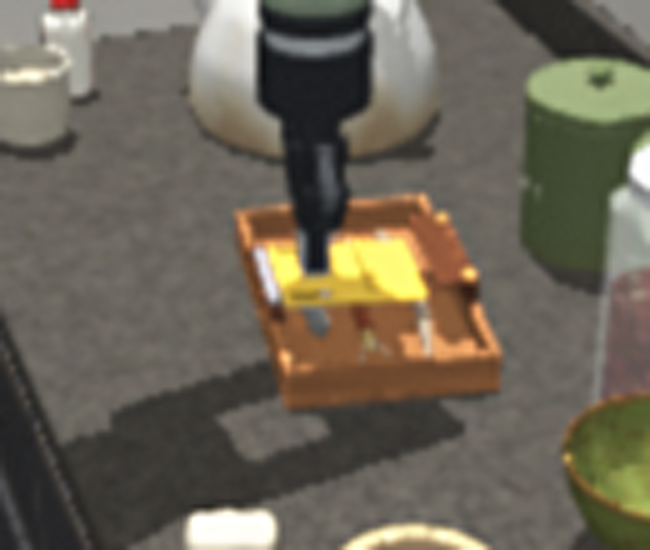

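The tab is flat at its lower stop, with about 10 N down. I'll ease the pressure and slide towards the bar.

Request:
drive_tool(increments=[[0,0,0,0.004,-0.003,-0.001,0],[0,0,0,0.008,-0.0065,-0.001,0],[0,0,0,0.0115,-0.0095,-0.001,0],[0,0,0,0.015,-0.0125,-0.0015,0],[0,0,0,0.018,-0.015,-0.0015,0],[0,0,0,0.0195,-0.0165,-0.0015,0],[0,0,0,0.0195,-0.0165,-0.0015,0]])

```text
time_s: 6.65
tool_pos: [562.5, -221.0, 33.3]
tcp_rot: [-1.502, 0.545, -0.539]
force: [-6.6, 4.7, 12.4]
opening: -0.1
```

```bash
cat > look.py <<'E'
import sys
from h import *
k=sys.argv[1];plan((10,1,33),0)
for n in("wrist","scene","top"):
    im=r.camera(n)[:,:,::-1];cv2.imwrite(f"pics/{n}{k}.png",im)
    f=2.4 if n=="wrist" else 5
    im=im[60:300,100:420] if n=="wrist" else im[170:250,240:340] if n=="scene" else im[120:230,230:345]
    cv2.imwrite(f"pics/{n}{k}z.png",cv2.resize(im,None,fx=f,fy=f,interpolation=cv2.INTER_CUBIC))
E
python3 look.py 7
```

```text
t 6.65 tray now [-9.8  0.9 33.3] turn [-0.1 -0.2 -0.3] shift [ 0.0152 -0.0126 -0.0003] F [-6.6  4.7 12.4]
```

View pics/wrist7z.png

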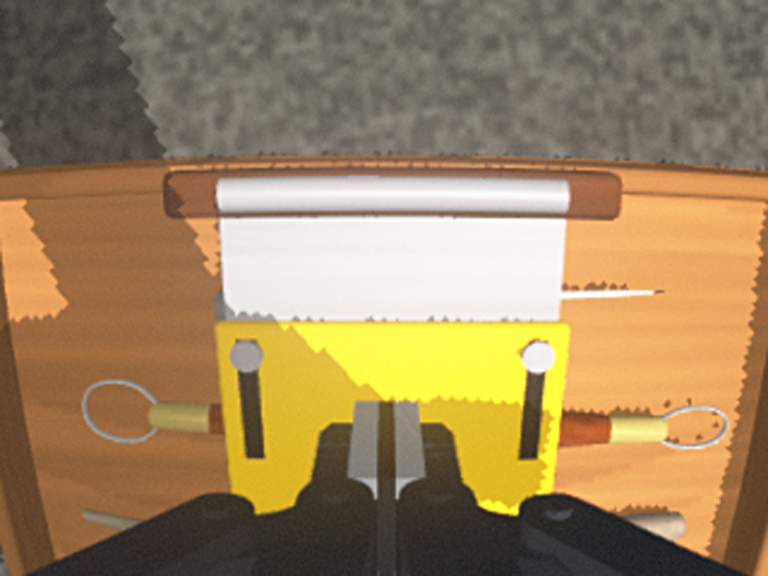

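View pics/scene7z.png

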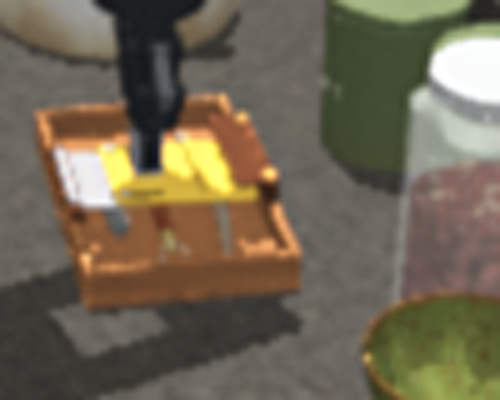

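View pics/top7z.png

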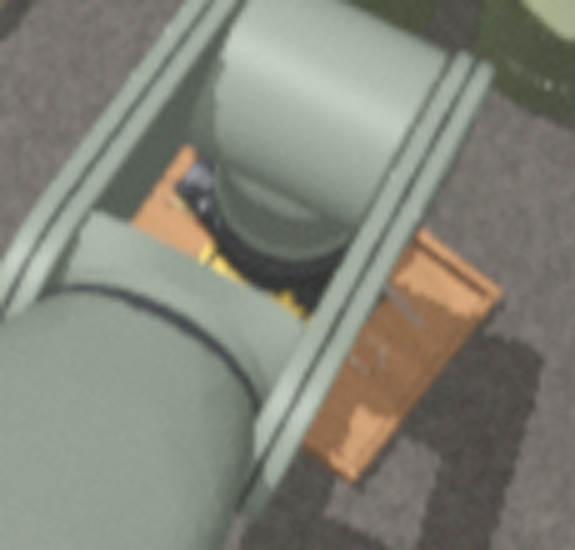

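Friction from the fingertip already carried the tab forward: the pins are now at the opposite slot ends and it was flat throughout. I'll lighten the contact, slide up to the bar and push by the bar to make sure it is fully home.

Request:
drive_tool(increments=[[0,0,0,0,0,0.002,0],[0,0,0,0,0,0.004,0],[0,0,0,0.004,-0.0035,0.0045,0],[0,0,0,0.0075,-0.0065,0.0045,0],[0,0,0,0.0105,-0.009,0.0045,0],[0,0,0,0.013,-0.011,0.0045,0],[0,0,0,0.013,-0.011,0.0045,0]])

```text
time_s: 7.5
tool_pos: [576.1, -232.6, 37.8]
tcp_rot: [-1.502, 0.544, -0.54]
force: [-0.4, -0.5, 0.9]
opening: -0.3
```

```bash
python3 look.py 8
```

```text
t 7.5 tray now [ 8.1  0.8 37.8] turn [-0.  -0.1 -0.3] shift [ 0.0016 -0.001  -0.0048] F [-0.4 -0.5  0.9]
```

View pics/wrist8z.png

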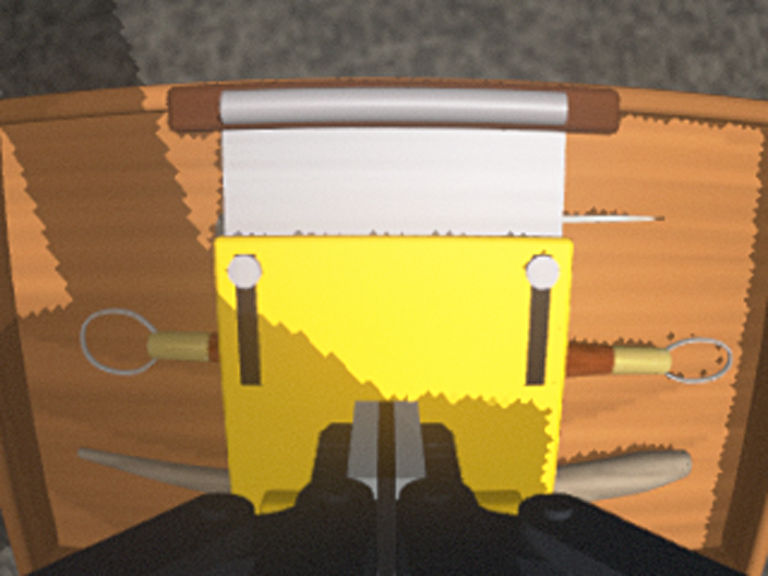

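View pics/scene8z.png

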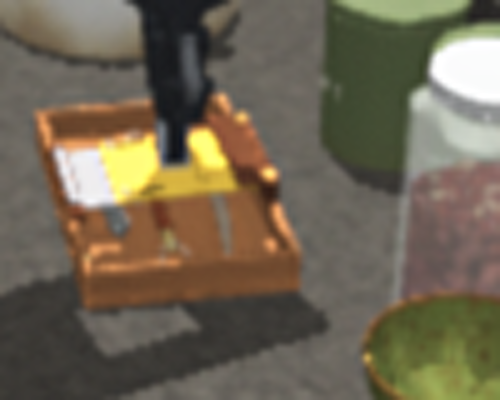

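The tab stays down with almost no contact, and the bar is right ahead of the fingertips. I'll push gently on it to the stop.

Request:
drive_tool(increments=[[0,0,0,0.0015,-0.0015,0,0],[0,0,0,0.003,-0.0025,0,0],[0,0,0,0.0045,-0.0035,0,0],[0,0,0,0.0045,-0.0035,0,0]])

```text
time_s: 8.05
tool_pos: [577.8, -234.0, 36.4]
tcp_rot: [-1.501, 0.55, -0.534]
force: [-4.6, 2.7, 0.8]
opening: -0.1
```

Request:
drive_tool(increments=[[0,0,0,0.0045,-0.0035,0.0005,0],[0,0,0,0.006,-0.005,0.0005,0],[0,0,0,0.006,-0.005,0.0005,0]])

```text
time_s: 8.35
tool_pos: [577.9, -234.3, 33.5]
tcp_rot: [-1.496, 0.562, -0.52]
force: [-9.1, 8.2, 1.7]
opening: 0.2
```

```bash
python3 look.py 9
```

```text
t 8.35 tray now [10.6  0.7 33.5] turn [-0.8 -1.3 -0.3] shift [-0.0002  0.0006 -0.0005] F [-9.1  8.2  1.7]
```

View pics/wrist9z.png

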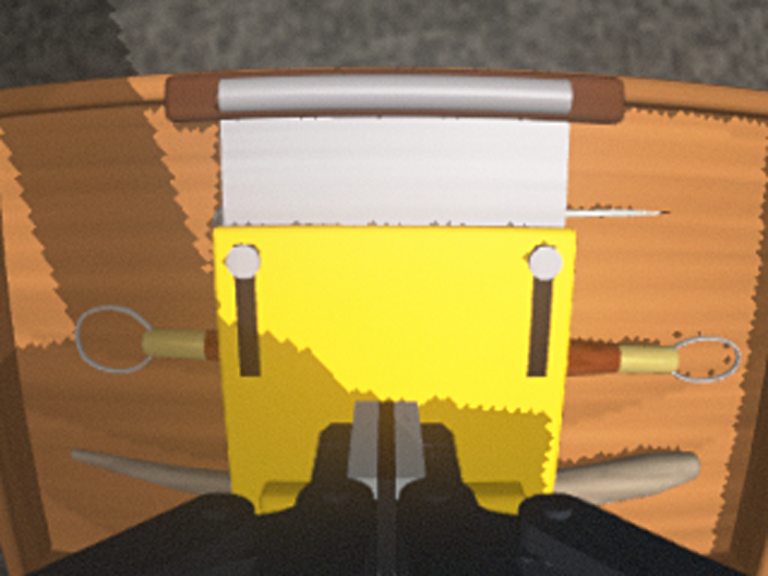

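The bar is blocked at tray x≈21.6 mm (21 expected at the stop) under 12 N, so the tab is home. I'll unload, lift straight up and draw clear.

Request:
drive_tool(increments=[[0,0,0,-0.001,0.001,0.004,0],[0,0,0,-0.0025,0.002,0.01,0],[0,0,0,-0.0025,0.002,0.025,0],[0,0,0,-0.005,0.005,0.05,0],[0,0,0,-0.02,0.015,0.085,0],[0,0,0,-0.05,0.04,0.12,0],[0,0,0,-0.08,0.07,0.15,0],[0,0,0,-0.11,0.09,0.17,0]])

```text
time_s: 9.3
tool_pos: [468.9, -144.3, 207.8]
tcp_rot: [-1.497, 0.556, -0.526]
force: [0.9, 0.7, 0.9]
opening: 0.1
```

Request:
drive_tool(increments=[[0,0,0,-0.03,0.025,0.01,0],[0,0,0,-0.05,0.05,0.02,0],[0,0,0,-0.05,0.05,0.02,0],[0,0,0,-0.05,0.05,0.02,0]])

```text
time_s: 9.7
tool_pos: [420.0, -94.8, 230.0]
tcp_rot: [-1.498, 0.551, -0.53]
force: [0.3, -0.2, 0.1]
opening: 0.3
```

```bash
python3 look.py 10
```

```text
t 9.7 tray now [-200.    6.  230.] turn [-0.5 -0.6 -0.4] shift [ 0.1577 -0.1388 -0.197 ] F [ 0.3 -0.2  0.1]
```

View pics/wrist10z.png

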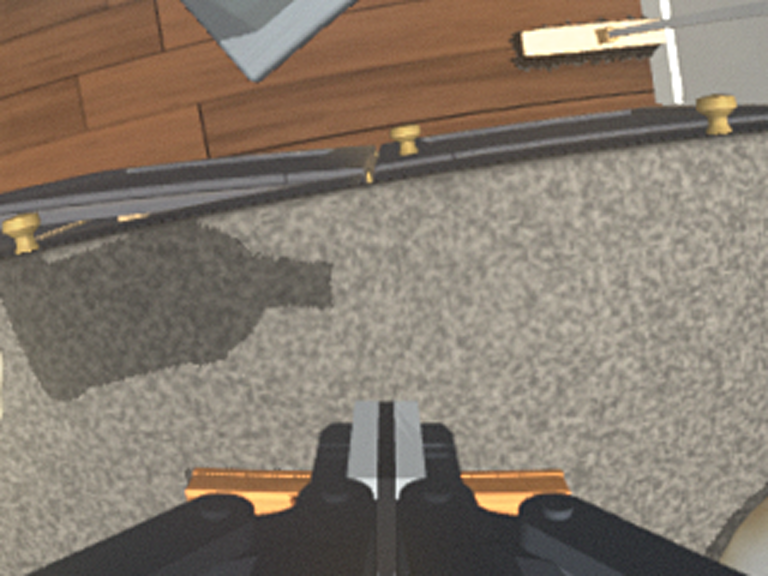

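View pics/scene10z.png

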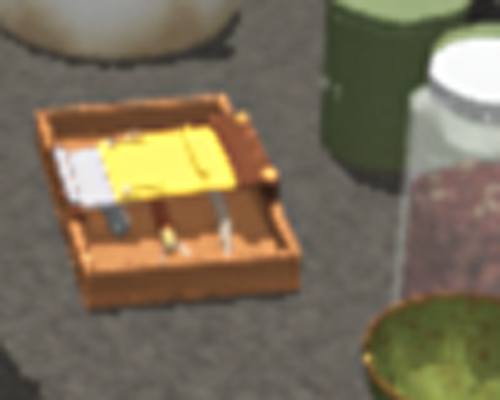

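View pics/top10.png

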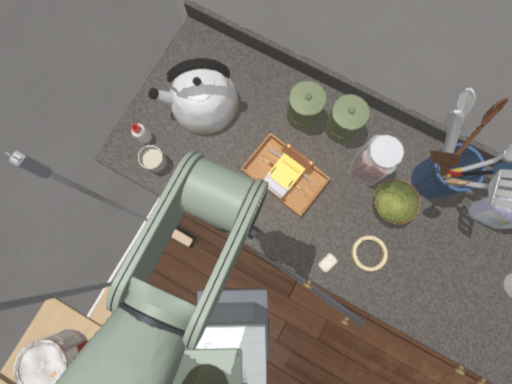

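View pics/top10z.png

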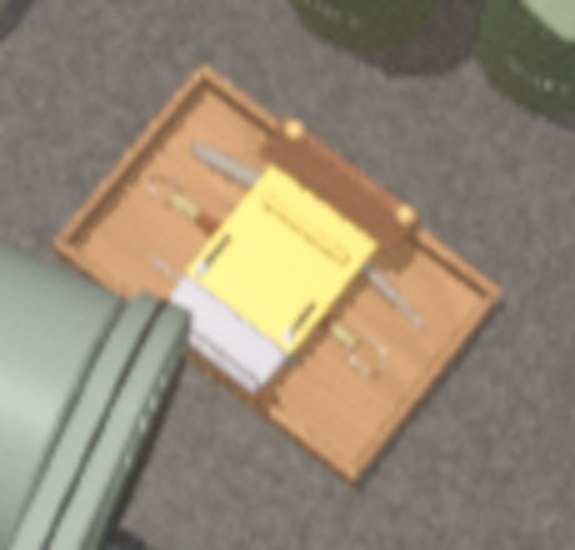

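Run:
```python
from h import *
for n,e in(("bar home",22),("bar back",0)):
    for y in(30,-30):
        q=fromtray((-64+66+e,y+1.5,45)); print(n,y,((proj("top",q)-[230,120])*5).round(0),((proj("scene",q)-[240,170])*5).round(0))
a=cv2.imread("pics/top0.png").astype(int);b=cv2.imread("pics/top10.png").astype(int)
m=(np.abs(a-b).max(2)>40).astype(np.uint8);k,l,s,c=cv2.connectedComponentsWithStats(m)
print([x.tolist() for x in s[1:] if x[4]>30])
```

```text
bar home 30 [259. 193.] [185. 131.]
bar home -30 [343. 258.] [203. 174.]
bar back 30 [235. 223.] [153. 134.]
bar back -30 [319. 287.] [170. 177.]
[[61, 153, 245, 231, 14949], [182, 164, 68, 59, 2406], [174, 184, 9, 20, 47], [247, 194, 69, 84, 1372], [214, 291, 8, 12, 45], [438, 342, 74, 42, 1743], [251, 356, 16, 28, 389], [502, 361, 10, 14, 85], [55, 371, 11, 13, 44]]
```

The bar shows at about (262,200) to (347,260), which matches "home" and not "drawn back". The free edge is hidden under the lip, and the tools and bystanders haven't moved. Handing in.

```bash
python3 -c "
from workcell import r
print(r.hand_in(), r.get_obs()['time_s'])"
```

```text
the job is handed in; nothing more can be done
the job is handed in; nothing more can be done
```

The tab is folded flat and tucked under the wooden lip, and it stays down by itself. I handed the job in about 10 s into the 40 s limit.

**How it went:** With the fingers shut, I folded the tab from about 90° by its face between hinge and bar, and pressed it flat with about 10 N. I then pushed it forward to the stop, lifted off and drew the hand clear.

**Last checks:**
- **Fully home:** under 12 N the bar stopped at tray x ≈ 21.6 mm; 21 mm was expected at the stop. The slot pins sit at the opposite ends of their slots from where they started.
- **Staying down:** after release, the overhead and angled views show the bar at the fully pushed position and the free edge hidden under the lip.
- **Everything else:** the tools and the other objects showed no visible movement. The clear overhead view doesn't cover the spots the arm was hiding. The highest force I read at the wrist was about 15 N.

**What differed from plan:**
- Fingertip friction carried the already flat tab most of the way forward before the fingers reached the bar. The push on the bar itself only confirmed the stop.
- An early approach at 45° tilt reached joint 4's limit, so I used a smaller tilt. Nothing was touched at that point.

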